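# Load a lino block into the sloping registration bed

### The arm

A 6-joint arm with a two-finger parallel gripper is mounted at the origin on the work surface. World frame = base frame: x ahead of the robot, y to its left, z up, the work surface at z = 0. Lengths are in m, angles in degrees, forces in N, time in s.
With the tool pointing down it reaches from about 0.25 to 0.725 m from the base axis. Payload 9.7 kg.
Tool frame: the origin (TCP) lies at the very end of the fingers, on their centre line; the grasp point (between the pads) lies 19 mm behind it (bot.grip_point_offset is the distance from the TCP to the grasp point, in m); y points along the fingers, x is the direction in which the jaws open and shut, and the axes are right-handed (so a half turn about y gives the same grasp; the last joint's range is limited). The gripper opens to 85 mm and grips with 20 to 120 N. Pads are 22 mm wide; open, the fingers measure 114 mm over their backs; the gripper's body (76 mm by 85 mm) begins 54 mm behind the grasp point. The pads swing forward as they close: fully open they stand 13 mm farther back than shut.
Start: joints at [-70.646, 4.979, 10.078, 95.1, 0, 90], TCP at [0.182, -0.519, 0.231] pointing down, gripper open.
Joint ranges: [-179.16, 179.16], [-48.56, 103.87], [-65.8, 70.77], [-126.05, 130.52], [-82.76, 87.17], [-180, 180]. Speed limits (degrees/s): [127.2, 127.2, 147.25, 180, 180, 180].

### API

Orientations are given as [roll, pitch, yaw] about the fixed x, y, z axes, in that order (R = Rz(yaw) Ry(pitch) Rx(roll)).
In Python, from workcell import bot gives the robot as it stands.
- The arm moves only by the shell command python3 -m inch 'ROWS' [FORCE]. ROWS is JSON, a list of rows, each a list of 3 entries, a list of its own where there are three numbers: the shift along the tool's x, y, z in mm, then the turn, a rotation vector about the tool's x, y, z in rad, then the finger opening in mm, from 0 to 85.4. In form: [[[x, y, z], [ax, ay, az], grip], ...]. A call has 1 to 20 rows; each row is the pose to reach, as a shift and turn from the pose measured when the call began, along the tool's axes at that moment; what a row does not reach only later rows make up. A row lasts 1/10 s, in which the tool goes at most 50 mm and 8.59 degrees, less where a joint would pass 70% of its speed; a pose out of reach is approached as far as the arm can. A call with a gripper value outside its range is refused whole. The fingers move at their own pace and stop on an object; FORCE is the grip in N (left out, the last holds). Time passes only in rows, so rows that repeat a pose let the fingers close. It gives the time, the measured TCP pose, the force and the opening at its end, in the units of the state.
- bot.get_obs(): the state, without advancing time (a new reading comes with each control period).
- bot.camera(name): name is "side" or "top"; returns a dict with "frame" (420x560x3 uint8, red, green, blue), "mtx" (3x3 intrinsics, pixels), "origin" and "orientation" of the camera in the world. Camera axes: x right, y down, z forward; pixel columns grow to the right and rows downward; lengths in m; the calibration is good to about 2 mm. A picture is of the moment at which its call begins. There is no depth.
- bot.job_done(): hands the job in, once; it reports no verdict.
Trained networks look in a picture, given as the dict that the camera call returned (one of the last four; its "shot" number tells which), for a name from the list of things; names that differ only in an ending like _2 or _b are one class to them, and where a whole thing is asked for, a point or a joint stands for the part that bears it (a point fixed in the world has none). Each returns a list of dicts, best first, with "confidence" (0 to 1); they miss things now and then, are a little off and sometimes report something else, mostly with a low value. They report only what shows in the picture. A call takes as long as a camera call. They do not tell look-alikes from the thing itself.
- bot.search_frame(picture, name): "box" ([left, top, right, bottom] in pixels, round what is visible of it).
- bot.cut_out(picture, name): "region" (420x560 bool, what is visible of it) and "box" ([left, top, right, bottom] in pixels, round what is visible of it).
The state is a dict: "time": time; "q": joint angles; "qd": joint speeds; "joint_efforts": joint torques, N m; "ee_pos": TCP position; "tcp_rot": TCP orientation; "wrist_force": force on the tool from outside, world axes, zero at the start; "torque": the same for the moment, N m; "opening": finger opening in m.
Only numpy, scipy, OpenCV 4.12 (cv2) and the standard library are available. Lean on these libraries where they do the work, as an engineer would, in place of code of your own. Each camera call takes 0.05 s, during which the arm holds its last target. There are 200 camera calls.

### The job

Pick up the blue-faced lino block and set it down flat on the level landing at the foot of the sloping registration bed, in line with the guides, and let go of it. Then push it gently and slowly up the slope, between the guides and under the bridge bar, until it presses the red sprung pad of the head stop in by about 3 mm, never so hard that the pad is rammed or bottoms out. Then back off, so that the block stays resting against the pad, and leave all the other things on the table where they are.

Things in the scene. Friction and masses are not known exactly. Their poses are not given: they have to be found in the camera images.
- block_center (a point): Centre of the block to load: a wooden printing block 96 (its x) by 64 (its y) by 25 mm high with a flat blue lino face on top, 0.3 to 0.6 kg. z up. The point is half-way up, 12.5 mm above its underside. Either end may lead up the slope. It starts flat on the table, on the left or the right of the bed. Friction on the bed about 0.6 (0.5 to 0.7).
- bed: Sloping registration bed, fixed, 150 mm wide. Origin on the table right under the fold between landing and slope, on the centre line; x points up the slope but level, z up. Level aluminium landing from x = -130 to 0 mm, top 14 mm above the table, bare. White gridded slope from x = 0 to 297 mm, rising at 8 degrees (surface height 14 mm + 0.1405 x).
- bridge (a point): Centre of the underside of the bed's bridge bar, 160 mm up the slope and 33 mm above it. The bar is 22 mm wide along the slope, 10 mm thick (top 43 mm above the slope), on green side posts. The block passes below it, pushed by its lower end.
- guides (a point): On the slope's surface, centre line, where the guides begin, 45 mm up from the fold. Two steel guides 12 mm high run on up the slope with 71 mm between them; flared mouths lead into them from 12 mm up the slope, about 100 mm apart there.
- pad (a joint): Red sprung pad, 56 mm wide, on the head stop (green crossbar, set anew each job): face 185 to 225 mm up the slope, unknown where, 5 to 25 mm above it. Value: m pressed in along the slope, 0 free, 0.006 bottomed. Spring 2.5 N/mm, damper 0.25 N per mm/s. 3 mm in adds 7.5 N to the sliding block's own 1 to 6 N, plus 0.6 x any force that also bears down on the block (yielding arms do).
- spare_center (a point): Bystander, leave alone: a like wooden block, 96 by 64 by 25 mm, with a grey lino face. On the other side of the bed. The point is its centre.
- brayer: Bystander: ink roller, rubber roll 36 mm thick and 90 mm wide, wooden handle to its -x, 180 mm long; origin on the table below the roll.
- ink_can: Bystander: ink can, 76 mm diameter, 70 mm high; origin centre of its underside.
- ink_jar: Bystander: ink jar with black cap, 60 mm diameter, 80 mm high; origin centre of its underside.
- baren: Bystander: wooden hand-rubbing disc with a knob, 110 mm diameter, 42 mm high; origin centre of its underside.
- knife: Bystander: ink knife (spatula) lying flat; origin on the table at its middle.
- weight: Bystander: brass weight with a knob, 44 mm diameter, 56 mm high; origin centre of its underside.
Things that resemble listed ones, but are neither listed nor needed, are in the scene too. What is shaped like the part that bears block_center but orange is not meant.

How it is judged (in metres and radians):
On the way, in this order (a step that is already met when the one before it is completed fails the run):
1. the blue block lies flat on the landing, between x = -110 and 0 mm and within 30 mm of the centre line, let go (x of block_center in the frame of bed between -0.11 and 0 m and y of block_center in the frame of bed between -0.03 and 0.03 m and z of block_center in the frame of bed between 0.02 and 0.032 m and contact force between the fingers and block below 0.1 N and linear speed of block below 0.03 m/s), for 0.2 s.
2. the block, between the guides under the bridge, presses the pad in by more than 1 mm (value of joint pad above 0.001 m and x of block_center in the frame of bed above 0.12 m and y of block_center in the frame of bed between -0.015 and 0.015 m), for 0.1 s.
At the end, for the whole second after the job is handed in: The block lies flat on the slope between the guides (within 15 mm of the centre line, more than 120 mm past the fold), still touching the pad (which stays pressed in by more than 0.05 mm and less than 5 mm), at rest, with the robot clear of it (value of joint pad between 5e-05 and 0.005 m and x of block_center in the frame of bed above 0.12 m and y of block_center in the frame of bed between -0.015 and 0.015 m and angle between block_center's own z axis and vertical between 0.1 and 0.2 rad and linear speed of block below 0.01 m/s and contact force between each of the arm, the fingers and block below 0.1 N).
It fails at once if the pad pressed in by more than 5 mm (value of joint pad above 0.005 m).
It fails at once if the pad rammed: driven in faster than 50 mm/s (velocity of joint pad above 0.05 m/s).
It fails at once if a bystander (spare block, ink roller, can, jar, rubbing disc, knife, weight) moved by more than 20 mm (distance of any of spare_center, brayer, ink_can, ink_jar, baren, knife, weight from where it was at the start of the episode above 0.02 m).
It also fails if it takes over 72 s, if anything falls off the work surface, if the arm or the gripper's body presses on something with over 40 N, if the wrist force passes 120 N, or if a joint passes its speed limit or range.

## Working session

There is one attempt and no reset: what is moved stays moved. The work goes in short steps, Python scripts to look and compute and a shell command to move; the robot and the scene stay as the last step left them, time stands still between calls to the robot, and variables do not carry over. Pictures are saved under pics/ and viewed, about 8 in all and at most 12, crops included, and the job is handed in when it is done.

```bash
ls; mkdir -p pics; cat > h.py <<'E'
import numpy as np,cv2
from workcell import bot
from scipy.spatial.transform import Rotation as R
def cam(n):
    p=bot.camera(n); return p
def rot(p):
    o=np.array(p["orientation"],float)
    return o if o.shape==(3,3) else R.from_euler('xyz',o,degrees=True).as_matrix()
def ray(p,uv):
    d=np.linalg.inv(p["mtx"])@np.array([uv[0],uv[1],1.]); return np.array(p["origin"]),rot(p)@d
def atz(p,uv,z):
    o,d=ray(p,uv); return o+d*(z-o[2])/d[2]
def proj(p,X):
    c=p["mtx"]@(rot(p).T@(np.array(X)-p["origin"])); return c[:2]/c[2]
def tri(pa,ua,pb,ub):
    o1,d1=ray(pa,ua);o2,d2=ray(pb,ub)
    s=np.linalg.lstsq(np.c_[d1,-d2],o2-o1,rcond=None)[0]
    a=o1+d1*s[0];b=o2+d2*s[1]; return (a+b)/2,np.linalg.norm(a-b)
E
python3 - <<'E'
from h import *
print(bot.get_obs())
for n in("side","top"):
    p=cam(n);cv2.imwrite(f"pics/{n}0.png",p["frame"][:,:,::-1])
    print(n,p["origin"],p["orientation"],p["mtx"])
    for t in("block_center","bed","pad","spare_center","brayer","ink_can","weight"):
        print(t,[(np.round(r["box"]).tolist(),round(r["confidence"],2)) for r in bot.search_frame(p,t)][:4])
E
```

```text
pics
{'time': 0.0, 'q': array([-7.06451683e+01,  5.00961421e+00,  1.00339846e+01,  9.51018723e+01,
       -8.46229371e-04,  8.99997310e+01]), 'qd': array([ 0.07224142,  0.04360896,  0.07426632,  0.01325695,  0.03698646,
       -0.00241537]), 'joint_efforts': array([ 3.49421942e-03, -5.20383310e+01,  4.64807582e+01,  1.62726478e-02,
        1.02098381e-04,  8.63288449e-06]), 'ee_pos': array([ 0.1821923 , -0.51868049,  0.23059315]), 'tcp_rot': array([-9.00008459e+01,  7.75018767e-02, -7.06448992e+01]), 'wrist_force': array([0.4766482 , 0.34357387, 0.19303266]), 'torque': array([ 0.00428662, -0.00570974, -0.01246457]), 'opening': 0.08540631298614755}
side [-0.00456271  0.66003009  0.59252595] [-1.22509058e+02 -6.18352887e-02 -1.43450680e+02] [[380.0190834    0.         285.10404773]
 [  0.         380.0190834  208.24301582]
 [  0.           0.           1.        ]]
block_center [([374.0, 156.0, 409.0, 179.0], 0.64), ([368.0, 190.0, 401.0, 217.0], 0.62), ([7.0, 292.0, 118.0, 366.0], 0.36), ([166.0, 262.0, 220.0, 301.0], 0.35)]
bed [([168.0, 171.0, 318.0, 259.0], 0.94), ([6.0, 295.0, 120
[... 243 characters left out ...]
], 0.67), ([170.0, 169.0, 318.0, 257.0], 0.64), ([263.0, 149.0, 281.0, 177.0], 0.5)]
top [ 0.37737729 -0.01332367  1.13191734] [-173.94563253   -0.77607507  -89.63998451] [[402.05799267   0.         274.4570335 ]
 [  0.         402.05799267 211.22470884]
 [  0.           0.           1.        ]]
block_center [([346.0, 200.0, 385.0, 239.0], 0.85), ([346.0, 259.0, 376.0, 295.0], 0.57), ([422.0, 231.0, 457.0, 267.0], 0.57)]
bed [([236.0, 87.0, 289.0, 239.0], 0.86)]
pad []
spare_center [([151.0, 177.0, 177.0, 218.0], 0.6)]
brayer [([45.0, 154.0, 114.0, 195.0], 0.81), ([234.0, 84.0, 288.0, 239.0], 0.67)]
ink_can [([142.0, 118.0, 175.0, 150.0], 0.74)]
weight [([190.0, 129.0, 206.0, 144.0], 0.72)]
```

```bash
python3 - <<'E'
import cv2
a=cv2.imread("pics/top0.png");b=cv2.imread("pics/side0.png")
cv2.imwrite("pics/t1.png",cv2.resize(a[60:330,130:490],None,fx=2.2,fy=2.2,interpolation=cv2.INTER_CUBIC))
cv2.imwrite("pics/s1.png",cv2.resize(b[120:390,100:460],None,fx=2.2,fy=2.2,interpolation=cv2.INTER_CUBIC))
E
```

```text
(no output)
```

View pics/t1.png

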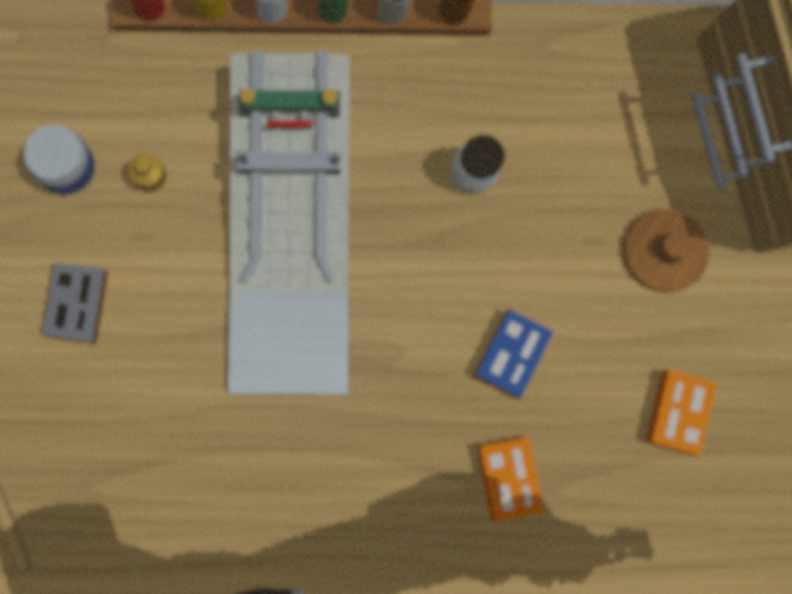

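View pics/s1.png

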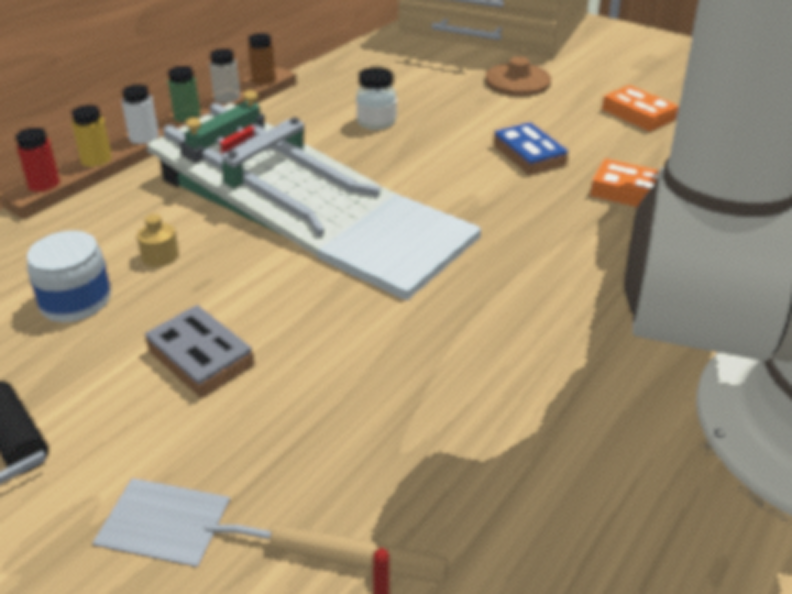

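The top view shows the blue block at crop (514,353), right of the bed. The bed's landing runs from crop (229,393) to (349,393), its fold is at row 292, and the red pad is at (290,125). Orange decoys sit at (512,480) and (682,411). In the side view the blue block is at crop (531,147).

```bash
cat >> h.py <<'E'
def blue(p,lo=(100,120,60),hi=(125,255,255),box=None):
    hsv=cv2.cvtColor(p["frame"],cv2.COLOR_RGB2HSV); m=cv2.inRange(hsv,lo,hi)
    if box is not None:
        k=np.zeros_like(m);k[box[1]:box[3],box[0]:box[2]]=1;m=m*k
    m=cv2.morphologyEx(m,cv2.MORPH_CLOSE,np.ones((9,9)))
    c=max(cv2.findContours(m,0,1)[0],key=cv2.contourArea)
    return c,cv2.minAreaRect(c)
E
python3 - <<'E'
from h import *
T=cam("top");S=cam("side")
ct,rt=blue(T,box=(330,180,400,250));cs,rs=blue(S,box=(310,160,370,205))
print(rt,rs)
def cen(c): m=cv2.moments(c);return m['m10']/m['m00'],m['m01']/m['m00']
X,e=tri(T,cen(ct),S,cen(cs));print("block top",X,e)
# metric contour of top face at z
P=np.array([atz(T,u[0],X[2])[:2] for u in ct]).astype(np.float32)
r=cv2.minAreaRect(P);print(r)
b=cv2.boxPoints(r);print(b, b.mean(0))
f=lambda x,y:(130+x/2.2,60+y/2.2); g=lambda x,y:(100+x/2.2,120+y/2.2)
for n,a,z in[("nl",(229,393),.014),("nr",(349,393),.014),("fl",(231,292),.014),("fr",(348,293),.014),("padL",(267,125),.057),("padR",(312,125),.057),("jar",(485,155),.08),("weight",(146,165),.05),("brU",(238,163),.075),("brR",(340,163),.075),("endL",(230,54),.0557),("endR",(349,54),.0557)]:
    print(n,atz(T,f(*a),z).round(4))
for n,a,b in[("nearR corner",(349,393),(480,233)),("nearL corner",(229,393),(405,296)),("block",(514,353),(531,147))]:
    print(n,tri(T,f(*a),S,g(*b)))
E
```

```text
((363.1000061035156, 220.3000030517578), (21.01903533935547, 31.752164840698242), 26.56505012512207) ((340.1559753417969, 185.64678955078125), (30.363094329833984, 12.260178565979004), 16.699243545532227)
block top [ 0.47171102 -0.27518017  0.01698532] 0.00016193692723499105
((0.4724500775337219, -0.27534717321395874), (0.05823205038905144, 0.08990295231342316), 62.603946685791016)
[[ 0.41914263 -0.28051382]
 [ 0.4989627  -0.32188165]
 [ 0.52575755 -0.27018052]
 [ 0.44593745 -0.2288127 ]] [ 0.47245008 -0.27534717]
nl [0.4188 0.0837 0.014 ]
nr [ 0.4198 -0.0676  0.014 ]
fl [0.5474 0.0833 0.014 ]
fr [ 0.5474 -0.066   0.014 ]
padL [0.7526 0.0381 0.057 ]
padR [ 0.7532 -0.0182  0.057 ]
jar [ 0.7096 -0.2304  0.08  ]
weight [0.7017 0.1892 0.05  ]
brU [0.6979 0.0722 0.075 ]
brR [ 0.6992 -0.0529  0.075 ]
endL [0.8451 0.0861 0.0557]
endR [ 0.8469 -0.0645  0.0557]
nearR corner (array([ 0.42137555, -0.06752455,  0.00191548]), np.float64(0.002600610738569818))
nearL corner (array([0.42086735, 0.08572331, 0.00401477]), np.float64(0.0041331523191452495))
block (array([ 0.4719126 , -0.27835343,  0.01088783]), np.float64(0.0008181212106183696))
```

```bash
python3 -m inch '[[[-8,7,22],[0,-0.14,0],85],[[-17,14,44],[0,-0.28,0],85],[[-25,21,66],[0,-0.43,0],85],[[-33,28,88],[0,-0.57,0],85],[[-42,35,110],[0,-0.72,0],85],[[-50,42,132],[0,-0.86,0],85],[[-58,49,154],[0,-1.0,0],85],[[-67,56,176],[0,-1.15,0],85],[[-75,63,198],[0,-1.29,0],85],[[-83,70,220],[0,-1.44,0],85],[[-92,77,242],[0,-1.58,0],85],[[-100,84,264],[0,-1.73,0],85],[[-108,91,287],[0,-1.87,0],85],[[-117,98,309],[0,-2.02,0],85],[[-125,105,331],[0,-2.17,0],85],[[-134,110,354],[0,-2.325,0],85],[[-134,110,354],[0,-2.325,0],85],[[-134,110,354],[0,-2.325,0],85],[[-134,110,354],[0,-2.325,0],85]]'
python3 - <<'E'
from h import *
o=bot.get_obs();print(o["q"].round(1),o["ee_pos"],o["tcp_rot"],o["wrist_force"])
p=cam("side");f=p["frame"][:,:,::-1];cv2.imwrite("pics/s2.png",cv2.resize(f[120:320,200:470],None,fx=2.4,fy=2.4))
E
```

```text
time: 2.8
ee_pos: [0.4715, -0.2756, 0.1216]
tcp_rot: [-90.0, 0.0, 62.4]
wrist_force: [-0.5, -0.8, 0.4]
opening: 0.0851
[-30.3   3.7  -3.5  82.9  -0.   -2.7] [ 0.47151527 -0.2755724   0.12155768] [-9.00125423e+01  9.83176399e-03  6.24382979e+01] [-0.49955658 -0.78493966  0.43911833]
```

View pics/s2.png

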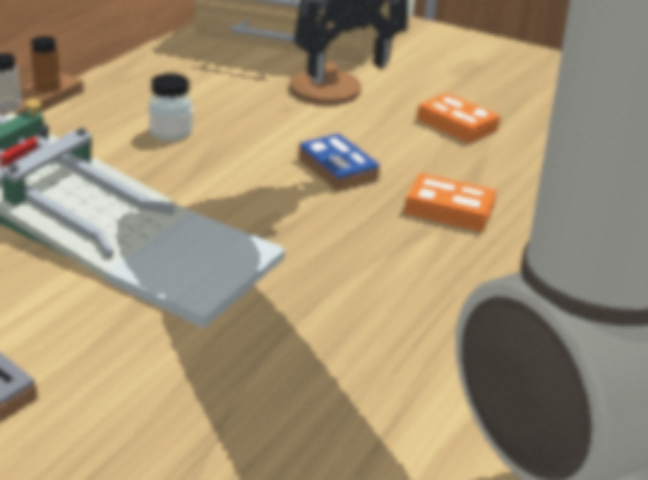

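The side view shows the block at crop (340,160) with the open gripper above it, around (350,50), and nothing close by. I'll descend and grip.

```bash
python3 -m inch '[[[0,15,0],[0,0,0],85],[[0,30,0],[0,0,0],85],[[0,45,0],[0,0,0],85],[[0,60,0],[0,0,0],85],[[0,75,0],[0,0,0],85],[[0,88,0],[0,0,0],85],[[0,98,0],[0,0,0],85],[[0,106,0],[0,0,0],85],[[0,112,0],[0,0,0],85],[[0,115,0],[0,0,0],85],[[0,115,0],[0,0,0],85],[[0,115,0],[0,0,0],50],[[0,115,0],[0,0,0],50],[[0,115,0],[0,0,0],50],[[0,115,0],[0,0,0],50],[[0,115,0],[0,0,0],50],[[0,115,0],[0,0,0],50],[[0,115,0],[0,0,0],50]]' 40
```

```text
time: 4.65
ee_pos: [0.4721, -0.2757, 0.0077]
tcp_rot: [-90.1, -0.0, 62.4]
wrist_force: [-0.5, 3.6, 4.8]
opening: 0.0623
```

```bash
python3 -m inch '[[[0,-6,0],[0,0,0],50],[[0,-15,0],[0,0,0],50],[[0,-30,0],[0,0,0],50],[[0,-45,0],[0,0,0],50],[[0,-60,0],[0,0,0],50],[[0,-75,0],[0,0,0],50],[[0,-85,0],[0,0,0],50],[[0,-85,0],[0,0,0],50]]'
python3 - <<'E'
from h import *
o=bot.get_obs();print(o["q"].round(1),o["ee_pos"],o["tcp_rot"],o["wrist_force"],o["opening"])
X=np.array(o["ee_pos"])
for n in("top","side"):
    p=cam(n);u,v=proj(p,X).astype(int);print(n,u,v)
    f=p["frame"][max(v-60,0):v+60,u-75:u+75,::-1];cv2.imwrite(f"pics/g_{n}.png",f)
a=[cv2.resize(cv2.imread(f"pics/g_{n}.png"),(400,320)) for n in("top","side")]
cv2.imwrite("pics/g.png",np.hstack(a))
E
```

```text
time: 5.45
ee_pos: [0.4727, -0.2762, 0.0948]
tcp_rot: [-90.3, -0.0, 62.4]
wrist_force: [0.7, 0.7, -4.2]
opening: 0.0624
[-30.3   3.9  -6.2  79.7   0.   -2.8] [ 0.47274575 -0.27617464  0.09477205] [-9.02711037e+01 -1.90948615e-02  6.24466170e+01] [ 0.74724817  0.73032851 -4.15373253] 0.06235691088389
top 370 217
side 342 162
```

View pics/g.png

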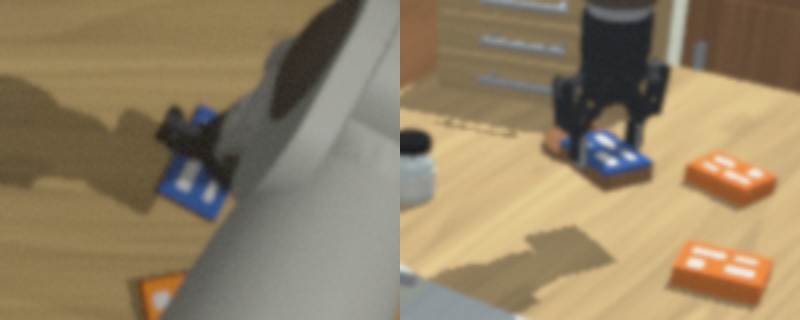

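The block is held level: it hangs between the fingers in both crops, opening 62 mm and about 4 N more load. I'll carry it to the landing.

```bash
python3 -m inch '[[[8,0,4],[0,-0.02,0],50],[[25,0,11],[0,-0.05,0],50],[[45,0,20],[0,-0.085,0],50],[[65,0,29],[0,-0.12,0],50],[[85,0,38],[0,-0.16,0],50],[[105,0,47],[0,-0.2,0],50],[[125,0,56],[0,-0.235,0],50],[[145,0,65],[0,-0.27,0],50],[[165,0,74],[0,-0.31,0],50],[[185,0,83],[0,-0.35,0],50],[[205,0,92],[0,-0.385,0],50],[[225,0,101],[0,-0.42,0],50],[[243,0,109],[0,-0.455,0],50],[[255,0,114],[0,-0.478,0],50],[[260,0,116],[0,-0.488,0],50],[[260,0,116],[0,-0.488,0],50],[[260,0,116],[0,-0.488,0],50],[[260,0,116],[0,-0.488,0],50]]'
python3 - <<'E'
from h import *
p=cam("side");cv2.imwrite("pics/s3.png",cv2.resize(p["frame"][120:290,140:360,::-1],None,fx=3,fy=3))
p=cam("top");b=(250,190,340,260)
cv2.imwrite("pics/t3.png",p["frame"][:,:,::-1])
E
```

```text
time: 7.35
ee_pos: [0.4893, 0.0078, 0.0924]
tcp_rot: [-90.1, 0.0, 90.3]
wrist_force: [-0.2, -0.0, -4.6]
opening: 0.0622
```

View pics/s3.png

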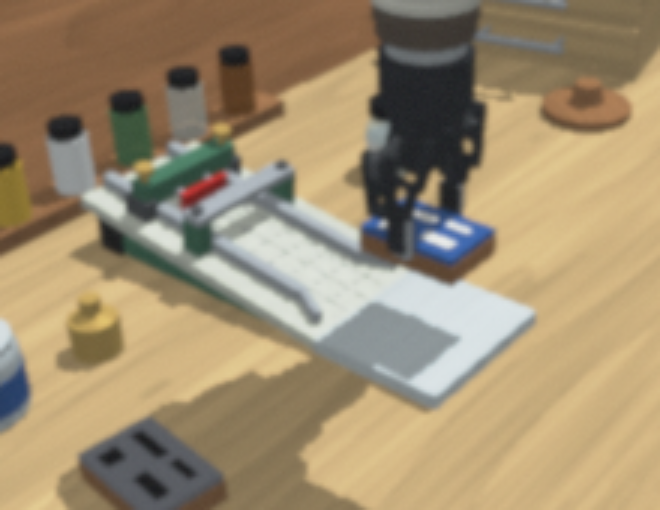

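The side view shows the block hanging at crop (430,240), square to the bed and above the landing. I'll lower it.

```bash
python3 -m inch '[[[0,10,0],[0,0,0],50],[[0,22,0],[0,0,0],50],[[0,34,0],[0,0,0],50],[[0,45,0],[0,0,0],50],[[0,54,0],[0,0,0],50],[[0,60,0],[0,0,0],50],[[0,64,0],[0,0,0],50],[[0,67,0],[0,0,0],50],[[0,69,0],[0,0,0],50],[[0,70,0],[0,0,0],50],[[0,70,0],[0,0,0],50],[[0,70,0],[0,0,0],50]]'
```

```text
time: 8.65
ee_pos: [0.4896, 0.0079, 0.0227]
tcp_rot: [-90.1, 0.0, 90.3]
wrist_force: [-0.5, 0.2, -4.6]
opening: 0.0626
```

Not touching yet (force unchanged), so I'll lower a little more and then release.

```bash
python3 -m inch '[[[0,1,0],[0,0,0],50],[[0,2,0],[0,0,0],50],[[0,2,0],[0,0,0],50],[[0,2,0],[0,0,0],50]]'
```

```text
time: 9.05
ee_pos: [0.4899, 0.0079, 0.0218]
tcp_rot: [-90.2, 0.0, 90.3]
wrist_force: [-3.9, -0.7, 5.6]
opening: 0.0627
```

```bash
python3 -m inch '[[[0,0,0],[0,0,0],85],[[0,0,0],[0,0,0],85],[[0,0,0],[0,0,0],85],[[0,0,0],[0,0,0],85],[[0,0,0],[0,0,0],85],[[0,0,0],[0,0,0],85],[[0,-5,0],[0,0,0],85],[[0,-15,0],[0,0,0],85],[[0,-30,0],[0,0,0],85],[[0,-50,0],[0,0,0],85],[[0,-70,0],[0,0,0],85],[[0,-85,10],[0,0,0],60],[[0,-90,30],[0,0,0],40],[[0,-90,50],[0,0,0],22],[[0,-90,70],[0,0,0],22],[[0,-90,85],[0,0,0],22],[[0,-90,90],[0,0,0],22],[[0,-90,90],[0,0,0],22],[[0,-90,90],[0,0,0],22]]'
python3 - <<'E'
from h import *
T=cam("top");S=cam("side");cv2.imwrite("pics/t4.png",cv2.resize(T["frame"][70:260,210:330,::-1],None,fx=3,fy=3));cv2.imwrite("pics/s4.png",cv2.resize(S["frame"][130:320,140:360,::-1],None,fx=3,fy=3))
a=cv2.imread("pics/t4.png");b=cv2.imread("pics/s4.png");cv2.imwrite("pics/b4.png",cv2.resize(np.hstack([a,b]),None,fx=.78,fy=.78))
E
```

```text
time: 10.95
ee_pos: [0.4003, 0.0074, 0.1121]
tcp_rot: [-90.3, 0.0, 90.3]
wrist_force: [0.2, -0.4, 0.0]
opening: 0.0222
```

View pics/b4.png

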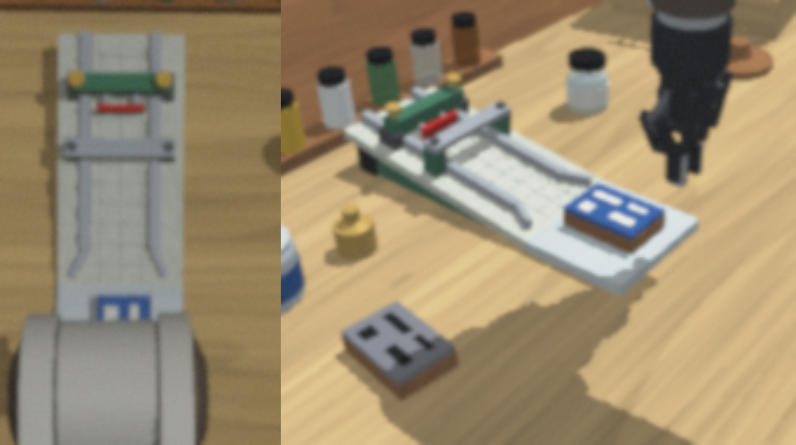

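The block lies square on the landing, blue front edge at (97–151, 297) in the left half. The bridge bar is at row 149 and the red pad at row 108. I'll measure the block against the guides.

```bash
python3 - <<'E'
from h import *
T=cam("top");S=cam("side")
c,_=blue(T,box=(235,185,295,206)); x,y,w,h=cv2.boundingRect(c);print("top box",x,y,w,h)
for u in((x,y),(x+w,y),(x,y+h-1),(x+w,y+h-1)):print(atz(T,u,.039).round(4))
c2,_=blue(S,box=(255,195,340,250));P=np.array([atz(S,u[0],.039)[:2] for u in c2],np.float32);r=cv2.minAreaRect(P);print("side",r)
k=2.34
for n,u,z in[("guideL mid",(84,210),.045),("guideR mid",(154,210),.045),("gL start",(84,245),.036),("gR start",(154,245),.036),("foldL",(57,285),.014),("foldR",(184,285),.014),("slopeL",(57,35),.0557),("slopeR",(184,35),.0557),("pad front L",(97,112),.055),("padR",(145,112),.055)]:
    print(n,atz(T,(210+u[0]/k,70+u[1]/k),z).round(4))
hsv=cv2.cvtColor(T["frame"],cv2.COLOR_RGB2HSV);m=((hsv[...,0]<8)|(hsv[...,0]>172))&(hsv[...,1]>150);m[:100]=0;m[130:]=0;v,u=np.nonzero(m[:,235:295]);print("red",u.min()+235,u.max()+235,v.min(),v.max())
for z in(.05,.065):print(atz(T,((u.min()+u.max()+1)/2+235,v.max()+1),z))
E
```

```text
top box 252 197 21 8
[0.5321 0.0344 0.039 ]
[ 0.5326 -0.0232  0.039 ]
[0.5128 0.0342 0.039 ]
[ 0.5133 -0.0233  0.039 ]
side ((0.48647138476371765, 0.010682621970772743), (0.09204140305519104, 0.06115153059363365), 0.4662352502346039)
guideL mid [0.6347 0.0522 0.045 ]
guideR mid [ 0.6355 -0.0302  0.045 ]
gL start [0.5947 0.0522 0.036 ]
gR start [ 0.5954 -0.0306  0.036 ]
foldL [0.55   0.0852 0.014 ]
foldR [ 0.5513 -0.0672  0.014 ]
slopeL [0.8439 0.0865 0.0557]
slopeR [ 0.8457 -0.0645  0.0557]
pad front L [0.7503 0.0379 0.055 ]
padR [ 0.7509 -0.0187  0.055 ]
red 253 270 115 117
[0.75195042 0.00892539 0.05      ]
[0.74675723 0.00861692 0.065     ]
```

The block is centred at y≈0.008, the guides at y≈0.010, and the fold is at x≈0.549. The low end of the block is at about x=0.440, and the pad face about 200 mm up. I'll tilt the tool about 9.5° so the fingertips lead, and lower it behind the block.

```bash
python3 -m inch '[[[1,8,-2],[-0.03,0,0],22],[[1,18,-4],[-0.06,0,0],22],[[1,30,-6],[-0.09,0,0],22],[[1,42,-8],[-0.12,0,0],22],[[1,54,-10],[-0.15,0,0],22],[[1,65,-11],[-0.16,0,0],22],[[1,75,-12],[-0.16,0,0],22],[[1,83,-12],[-0.16,0,0],22],[[1,88,-12],[-0.16,0,0],22],[[1,91,-12],[-0.16,0,0],22],[[1,91,-12],[-0.16,0,0],22],[[1,91,-12],[-0.16,0,0],22]]'
```

```text
time: 12.35
ee_pos: [0.4124, 0.0084, 0.0207]
tcp_rot: [-99.3, 0.0, 90.3]
wrist_force: [-0.5, 0.0, -0.3]
opening: 0.0222
```

```bash
python3 -m inch '[[[0,0.4,-2.5],[0,0,0],22],[[0,0.8,-5],[0,0,0],22],[[0,1.2,-7.5],[0,0,0],22],[[0,1.6,-10],[0,0,0],22],[[0,2,-12.5],[0,0,0],22],[[0,2.5,-15],[0,0,0],22],[[0,2.9,-17.5],[0,0,0],22],[[0,3.3,-20],[0,0,0],22],[[0,3.7,-22.5],[0,0,0],22],[[0,4.1,-25],[0,0,0],22],[[0,4.5,-27.5],[0,0,0],22],[[0,4.9,-30],[0,0,0],22],[[0,5.3,-32.5],[0,0,0],22],[[0,5.7,-35],[0,0,0],22],[[0,6.2,-37.5],[0,0,0],22],[[0,6.6,-40],[0,0,0],22],[[0,7,-42.5],[0,0,0],22],[[0,7.4,-45],[0,0,0],22],[[0,7.8,-47.5],[0,0,0],22],[[0,8.2,-50],[0,0,0],22]]'
python3 - <<'E'
from h import *
o=bot.get_obs();print(o["ee_pos"],o["wrist_force"])
S=cam("side");cv2.imwrite("pics/s5.png",cv2.resize(S["frame"][130:320,140:360,::-1],None,fx=3,fy=3))
E
```

```text
time: 14.35
ee_pos: [0.4633, 0.0087, 0.0207]
tcp_rot: [-99.3, 0.0, 90.3]
wrist_force: [-2.4, 0.0, -0.7]
opening: 0.0217
[0.46325117 0.00871703 0.02065421] [-2.38024457  0.04130435 -0.69014043]
```

View pics/s5.png

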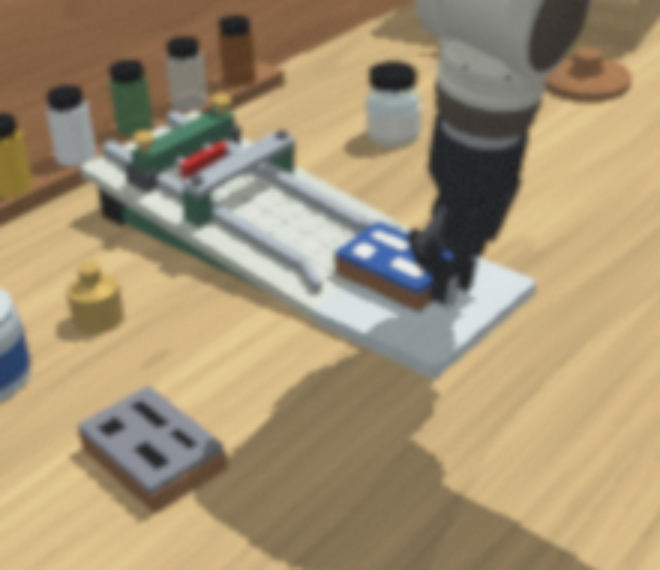

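The side view shows the block being pushed squarely, its front at crop (355,245) just inside the flared mouths and the fingers at its low end. The push force is 2.4 N. Continuing.

```bash
python3 -m inch '[[[0.1,0.4,-2.5],[0,0,0],22],[[0.2,0.8,-5],[0,0,0],22],[[0.3,1.2,-7.5],[0,0,0],22],[[0.4,1.6,-10],[0,0,0],22],[[0.5,2,-12.5],[0,0,0],22],[[0.6,2.5,-15],[0,0,0],22],[[0.7,2.9,-17.5],[0,0,0],22],[[0.8,3.3,-20],[0,0,0],22],[[0.9,3.7,-22.5],[0,0,0],22],[[1,4.1,-25],[0,0,0],22],[[1,4.5,-27.5],[0,0,0],22],[[1,4.9,-30],[0,0,0],22],[[1,5.3,-32.5],[0,0,0],22],[[1,5.7,-35],[0,0,0],22],[[1,6.2,-37.5],[0,0,0],22],[[1,6.6,-40],[0,0,0],22],[[1,7,-42.5],[0,0,0],22],[[1,7.4,-45],[0,0,0],22],[[1,7.8,-47.5],[0,0,0],22],[[1,8.2,-50],[0,0,0],22]]'
python3 - <<'E'
from h import *
o=bot.get_obs();print(o["ee_pos"],o["wrist_force"],o["torque"])
E
```

```text
time: 16.4
ee_pos: [0.5145, 0.01, 0.0207]
tcp_rot: [-99.4, 0.0, 90.3]
wrist_force: [-2.3, 1.2, -1.3]
opening: 0.0219
[0.51450095 0.01004094 0.02074609] [-2.3023969   1.19650289 -1.29204279] [0.19102257 0.73942332 0.04919484]
```

```bash
python3 -m inch '[[[0.1,0.4,-2.5],[0,0,0],22],[[0.2,0.8,-5],[0,0,0],22],[[0.3,1.2,-7.5],[0,0,0],22],[[0.4,1.6,-10],[0,0,0],22],[[0.5,2,-12.5],[0,0,0],22],[[0.5,2.5,-15],[0,0,0],22],[[0.5,2.9,-17.5],[0,0,0],22],[[0.5,3.3,-20],[0,0,0],22],[[0.5,3.6,-22.5],[0,0,0],22],[[0.5,3.7,-25],[0,0,0],22],[[0.5,3.8,-27.5],[0,0,0],22],[[0.5,3.9,-30],[0,0,0],22],[[0.5,3.9,-32.5],[0,0,0],22],[[0.5,4,-35],[0,0,0],22],[[0.5,4,-37.5],[0,0,0],22],[[0.5,4.1,-40],[0,0,0],22],[[0.5,4.1,-42.5],[0,0,0],22],[[0.5,4.2,-45],[0,0,0],22],[[0.5,4.2,-47.5],[0,0,0],22],[[0.5,4.3,-50],[0,0,0],22]]'
python3 - <<'E'
from h import *
o=bot.get_obs();print(o["ee_pos"],o["wrist_force"],o["torque"])
S=cam("side");T=cam("top");a=cv2.resize(T["frame"][80:200,215:310,::-1],(420,530));b=cv2.resize(S["frame"][150:270,160:320,::-1],None,fx=2.35,fy=4.4167)[:,:378]
cv2.imwrite("pics/b6.png",np.hstack([a,cv2.resize(S["frame"][150:270,170:256,::-1],(380,530))]))
E
```

```text
time: 18.4
ee_pos: [0.5647, 0.0109, 0.0246]
tcp_rot: [-99.4, 0.0, 90.3]
wrist_force: [-2.2, 0.7, -1.8]
opening: 0.0224
[0.56470334 0.01085003 0.02461931] [-2.24296198  0.72593602 -1.83609434] [0.34433806 0.83132185 0.06623117]
```

View pics/b6.png

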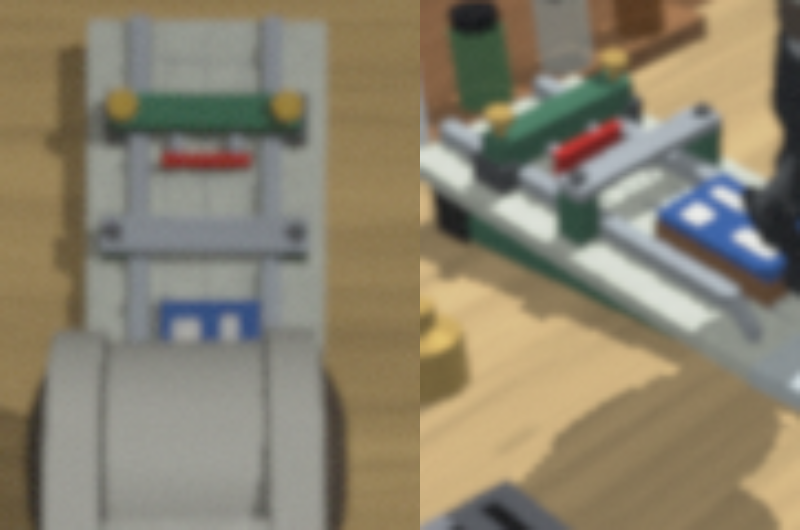

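The block is between the guides, its front at left (210,302), and the bridge bar is at row 235. The red pad's face is at row 166, leaving about 80 mm to go. Continuing 50 mm up the slope.

```bash
python3 -m inch '[[[0,0.1,-2.5],[0,0,0],22],[[0,0.1,-5],[0,0,0],22],[[0,0.2,-7.5],[0,0,0],22],[[0,0.2,-10],[0,0,0],22],[[0,0.3,-12.5],[0,0,0],22],[[0,0.4,-15],[0,0,0],22],[[0,0.4,-17.5],[0,0,0],22],[[0,0.5,-20],[0,0,0],22],[[0,0.5,-22.5],[0,0,0],22],[[0,0.6,-25],[0,0,0],22],[[0,0.7,-27.5],[0,0,0],22],[[0,0.7,-30],[0,0,0],22],[[0,0.8,-32.5],[0,0,0],22],[[0,0.8,-35],[0,0,0],22],[[0,0.9,-37.5],[0,0,0],22],[[0,1,-40],[0,0,0],22],[[0,1,-42.5],[0,0,0],22],[[0,1.1,-45],[0,0,0],22],[[0,1.1,-47.5],[0,0,0],22],[[0,1.2,-50],[0,0,0],22]]'
```

```text
time: 20.5
ee_pos: [0.6149, 0.0111, 0.0319]
tcp_rot: [-99.4, 0.0, 90.3]
wrist_force: [-3.6, 0.1, -0.1]
opening: 0.0218
```

```bash
python3 -m inch '[[[0,0,-1],[0,0,0],22],[[0,0,-2],[0,0,0],22],[[0,0.1,-3],[0,0,0],22],[[0,0.1,-4],[0,0,0],22],[[0,0.1,-5],[0,0,0],22],[[0,0.1,-6],[0,0,0],22],[[0,0.2,-7],[0,0,0],22],[[0,0.2,-8],[0,0,0],22],[[0,0.2,-9],[0,0,0],22],[[0,0.2,-10],[0,0,0],22],[[0,0.3,-11],[0,0,0],22],[[0,0.3,-12],[0,0,0],22],[[0,0.3,-13],[0,0,0],22],[[0,0.3,-14],[0,0,0],22],[[0,0.4,-15],[0,0,0],22]]'
python3 - <<'E'
from h import *
o=bot.get_obs();print(o["ee_pos"],o["wrist_force"],o["torque"])
S=cam("side");T=cam("top")
cv2.imwrite("pics/b7.png",np.hstack([cv2.resize(T["frame"][90:170,225:300,::-1],(390,416)),cv2.resize(S["frame"][150:230,170:245,::-1],(390,416))]))
E
```

```text
time: 22.0
ee_pos: [0.6298, 0.0112, 0.034]
tcp_rot: [-99.4, 0.0, 90.3]
wrist_force: [-4.0, 0.1, 0.9]
opening: 0.022
[0.62977156 0.01115794 0.033989  ] [-3.99284549  0.11073126  0.92912362] [ 0.01658586  0.87825036 -0.00465401]
```

View pics/b7.png

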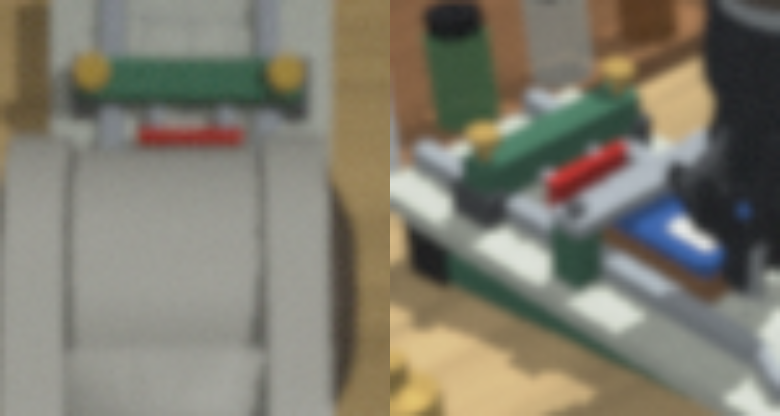

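The pad is still clear: side view shows the block's blue face at (655,225) under the bridge bar, with the red pad beyond it at (590,172). Force is 4 N sliding only. Continuing at 5 mm/s.

```bash
python3 -m inch '[[[0,0,-0.5],[0,0,0],22],[[0,0,-1],[0,0,0],22],[[0,0,-1.5],[0,0,0],22],[[0,0,-2],[0,0,0],22],[[0,0.1,-2.5],[0,0,0],22],[[0,0.1,-3],[0,0,0],22],[[0,0.1,-3.5],[0,0,0],22],[[0,0.1,-4],[0,0,0],22],[[0,0.1,-4.5],[0,0,0],22],[[0,0.1,-5],[0,0,0],22],[[0,0.1,-5.5],[0,0,0],22],[[0,0.1,-6],[0,0,0],22],[[0,0.2,-6.5],[0,0,0],22],[[0,0.2,-7],[0,0,0],22],[[0,0.2,-7.5],[0,0,0],22],[[0,0.2,-8],[0,0,0],22]]'
```

```text
time: 23.7
ee_pos: [0.6379, 0.0112, 0.0351]
tcp_rot: [-99.4, 0.0, 90.3]
wrist_force: [-1.7, -0.6, -0.9]
opening: 0.0219
```

```bash
python3 -m inch '[[[0,0,-0.5],[0,0,0],22],[[0,0,-1],[0,0,0],22],[[0,0,-1.5],[0,0,0],22],[[0,0,-2],[0,0,0],22],[[0,0.1,-2.5],[0,0,0],22],[[0,0.1,-3],[0,0,0],22]]'
```

```text
time: 24.3
ee_pos: [0.6409, 0.0112, 0.0356]
tcp_rot: [-99.4, 0.0, 90.3]
wrist_force: [-2.9, 0.4, 0.1]
opening: 0.022
```

```bash
python3 -m inch '[[[0,0,-0.5],[0,0,0],22],[[0,0,-1],[0,0,0],22],[[0,0,-1.5],[0,0,0],22],[[0,0,-2],[0,0,0],22]]'
```

```text
time: 24.7
ee_pos: [0.6429, 0.0112, 0.0359]
tcp_rot: [-99.4, 0.0, 90.3]
wrist_force: [-1.5, -0.6, -0.3]
opening: 0.022
```

```bash
python3 -m inch '[[[0,0,-0.5],[0,0,0],22],[[0,0,-1],[0,0,0],22],[[0,0,-1.5],[0,0,0],22],[[0,0,-2],[0,0,0],22]]'
```

```text
time: 25.1
ee_pos: [0.6449, 0.0112, 0.0362]
tcp_rot: [-99.4, 0.0, 90.3]
wrist_force: [-2.2, 0.3, -0.4]
opening: 0.0221
```

```bash
python3 -m inch '[[[0,0,-0.5],[0,0,0],22],[[0,0,-1],[0,0,0],22],[[0,0,-1],[0,0,0],22]]'
```

```text
time: 25.4
ee_pos: [0.6459, 0.0112, 0.0363]
tcp_rot: [-99.4, 0.0, 90.3]
wrist_force: [-2.3, 0.2, -0.9]
opening: 0.0219
```

```bash
python3 - <<'E'
from h import *
S=cam("side")
cv2.imwrite("pics/b8.png",cv2.resize(S["frame"][160:215,185:245,::-1],(720,600),interpolation=cv2.INTER_CUBIC))
o=[bot.get_obs()["wrist_force"]];
for i in range(6): S=cam("side");o.append(bot.get_obs()["wrist_force"])
print(np.mean(o,0))
E
```

```text
[-2.05345695  0.10276706 -1.6906467 ]
```

View pics/b8.png

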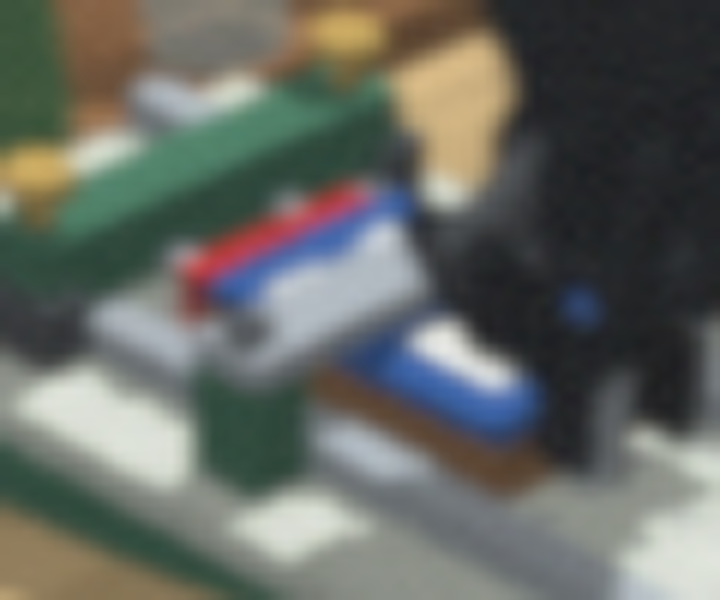

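The block's blue front edge, (215,290) to (410,205), now lies right along the red pad, so contact is imminent. I'll go in 1 mm steps and watch the force.

```bash
python3 -m inch '[[[0,0,-0.5],[0,0,0],22],[[0,0,-1],[0,0,0],22],[[0,0,-1],[0,0,0],22]]'
```

```text
time: 26.05
ee_pos: [0.6465, 0.0113, 0.0364]
tcp_rot: [-99.4, 0.0, 90.3]
wrist_force: [-4.5, -0.4, -0.4]
opening: 0.0217
```

```bash
python3 -m inch '[[[0,0,-0.5],[0,0,0],22],[[0,0,-1],[0,0,0],22],[[0,0,-1],[0,0,0],22]]'
```

```text
time: 26.35
ee_pos: [0.6468, 0.0113, 0.0364]
tcp_rot: [-99.3, 0.0, 90.3]
wrist_force: [-6.6, -0.0, 2.0]
opening: 0.0221
```

```bash
python3 -m inch '[[[0,0,-0.5],[0,0,0],22],[[0,0,-1],[0,0,0],22],[[0,0,-1.5],[0,0,0],22],[[0,0,-2],[0,0,0],22],[[0,0,-2],[0,0,0],22]]'
```

```text
time: 26.85
ee_pos: [0.6475, 0.0114, 0.0365]
tcp_rot: [-99.1, 0.0, 90.3]
wrist_force: [-10.5, 0.1, 3.8]
opening: 0.022
```

```bash
python3 -m inch '[[[0,-0.1,-0.5],[0,0,0],22],[[0,-0.2,-1],[0,0,0],22],[[0,-0.3,-1.5],[0,0,0],22],[[0,-0.4,-2],[0,0,0],22],[[0,-0.5,-2.5],[0,0,0],22],[[0,-0.5,-2.5],[0,0,0],22]]'
```

```text
time: 27.45
ee_pos: [0.6483, 0.0114, 0.0367]
tcp_rot: [-98.9, 0.0, 90.3]
wrist_force: [-10.8, -0.2, 1.6]
opening: 0.022
```

```bash
python3 -m inch '[[[0,-0.1,-0.5],[0,0,0],22],[[0,-0.2,-1],[0,0,0],22],[[0,-0.3,-1.5],[0,0,0],22],[[0,-0.4,-2],[0,0,0],22],[[0,-0.4,-2],[0,0,0],22],[[0,-0.4,-2],[0,0,0],22]]'
python3 - <<'E'
from h import *
o=[]
for i in range(3): S=cam("side");o.append(bot.get_obs()["wrist_force"])
print(np.mean(o,0),bot.get_obs()["ee_pos"])
cv2.imwrite("pics/b9.png",cv2.resize(S["frame"][160:215,185:245,::-1],(720,600),interpolation=cv2.INTER_CUBIC))
a=cv2.imread("pics/b8.png")
E
```

```text
time: 28.05
ee_pos: [0.6484, 0.0114, 0.0367]
tcp_rot: [-98.7, 0.0, 90.3]
wrist_force: [-12.7, -0.0, 2.5]
opening: 0.0222
[-12.32532911   0.72116252   2.23735027] [0.6483862  0.01143049 0.03671107]
```

Force is now about 12.3 N, roughly 2.5–3 mm in (8 N over the sliding load). I'll back off slowly along the slope, then lift clear.

```bash
python3 -m inch '[[[0,0,0.3],[0,0,0],22],[[0,0,0.6],[0,0,0],22],[[0,0,0.9],[0,0,0],22],[[0,0,1.2],[0,0,0],22],[[0,0,1.6],[0,0,0],22],[[0,0,2],[0,0,0],22],[[0,0,2.5],[0,0,0],22],[[0,0,3],[0,0,0],22],[[0,0,4],[0,0,0],22],[[0,-0.3,6],[0,0,0],22],[[0,-0.5,9],[0,0,0],22],[[0,-1,14],[0,0,0],22],[[0,-2,22],[0,0,0],22],[[0,-4,32],[0,0,0],22],[[0,-8,44],[0,0,0],22],[[0,-14,58],[0,0,0],22],[[0,-22,72],[0,0,0],22],[[0,-32,85],[0,0,0],22],[[0,-42,95],[0,0,0],22],[[0,-50,100],[0,0,0],22]]'
python3 -m inch '[[[0,-15,20],[0,0,0],22],[[0,-35,45],[0,0,0],22],[[0,-55,70],[0,0,0],22],[[0,-70,95],[0,0,0],22],[[0,-80,120],[0,0,0],22],[[0,-85,140],[0,0,0],22],[[0,-85,150],[0,0,0],22],[[0,-85,150],[0,0,0],22],[[0,-85,150],[0,0,0],22]]'
python3 - <<'E'
from h import *
S=cam("side");T=cam("top")
cv2.imwrite("pics/b10.png",np.hstack([cv2.resize(T["frame"][90:170,225:300,::-1],(390,416),interpolation=cv2.INTER_CUBIC),cv2.resize(S["frame"][155:230,180:250,::-1],(390,416),interpolation=cv2.INTER_CUBIC)]))
E
```

```text
time: 30.2
ee_pos: [0.5407, 0.0108, 0.0716]
tcp_rot: [-98.7, 0.0, 90.3]
wrist_force: [0.1, 0.7, 0.2]
opening: 0.0219
time: 31.1
ee_pos: [0.3801, 0.0099, 0.1327]
tcp_rot: [-98.8, 0.0, 90.3]
wrist_force: [0.6, -0.6, -0.3]
opening: 0.0219
```

View pics/b10.png

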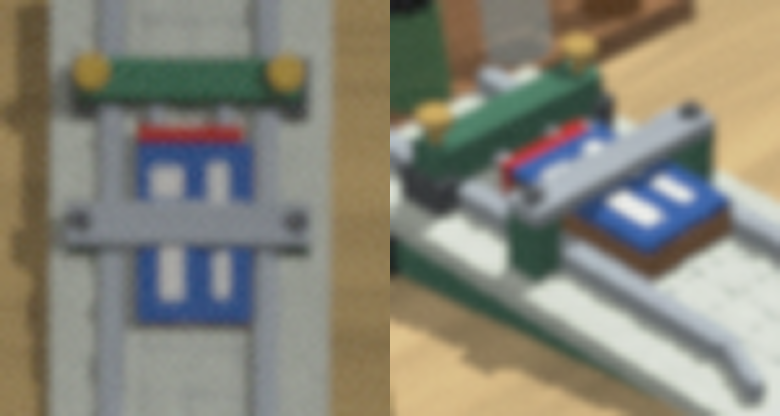

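The block sits between the guides and under the bar, its front edge flush against the red pad at left (190,140), with the arm clear. I'll do a quick numeric check of pad and bystanders, then hand in.

```bash
python3 - <<'E'
from h import *
T=cam("top")["frame"];T0=cv2.cvtColor(cv2.imread("pics/top0.png"),cv2.COLOR_BGR2RGB)
def red(f):
    a=f[108:122,250:274].astype(float);w=np.clip(a[...,0]-np.maximum(a[...,1],a[...,2])-40,0,None);w[:]=w
    return (w*np.arange(108,122)[:,None]).sum()/w.sum()
print("pad row centroid before/now",red(T0),red(T))
d=cv2.absdiff(T,T0).max(2)
for n,(x0,y0,x1,y1) in dict(spare=(145,175,180,220),can=(138,115,178,152),weight=(186,125,210,148),jar=(330,115,365,150),baren=(405,150,460,195),brayer=(40,150,118,200)).items(): print(n,np.median(d[y0:y1,x0:x1]),np.percentile(d[y0:y1,x0:x1],97))
print(bot.job_done())
E
```

```text
pad row centroid before/now 115.82914315033351 115.20780141843971
spare 4.0 8.0
can 4.0 8.0
weight 4.0 8.0
jar 4.0 9.0
baren 4.0 8.0
brayer 4.0 9.0
the job is handed in; nothing more can be done
None
```

The job is handed in. The blue block is between the guides, under the bridge bar and resting against the red pad, and the arm is clear of it. The whole run took about 31 s of the 72 s.

- **Placing:** I gripped the block across its 64 mm side and set it down square on the landing. After letting go, I saw it lying flat there.
- **Pushing:** I pushed its low end with the nearly closed fingertips, tilted about 9° forward. The speed was 25 mm/s at first, 5 mm/s near the pad, then 0.5 mm steps. I stopped at about 12.3 N on the wrist, which I read as about 2.5–3 mm of pad travel, from roughly 2.5 mm of finger travel after contact and the force above the sliding load. The pad value itself can't be read directly.
- **Last checks:** After I backed off, the last picture shows the block's edge flush with the pad. The pad sits about 0.6 pixel (1–2 mm) further in than at the start, close to the 0.8 mm I expected friction to hold.
- **Other things on the table:** The spare block, roller, can, jar, rubbing disc and weight look unchanged in the top view. I did not compare the knife, but the arm stayed well away from it.
- **Disagreements:** Two-camera heights for the block and landing came out about 8–14 mm too low, so I used the given heights. I confirmed the set-down by wrist force: no contact with the fingertips at 22.7 mm, contact at 21.8 mm against 21.7 mm expected. The trained network never found the pad, so I located it by its red colour.

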